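# Catch and lower the lid of the pH-meter case

## Robot

A 7-joint arm with a two-finger parallel gripper is mounted at the origin on the work surface. World frame = base frame: x ahead of the robot, y to its left, z up, the work surface at z = 0. Lengths are in m, angles in rad, forces in N, time in s.
With the tool pointing down it reaches from about 0.425 to 0.925 m from the base axis. Payload 6.8 kg.
Tool frame: the origin (TCP) lies midway between the tips of the shut fingers; the grasp point (between the pads) lies 19 mm behind it; z points along the fingers, y is the line along which they close (so a half turn about z gives the same grasp; the last joint's range is limited). The gripper opens to 85 mm and grips with 20 to 120 N. Pads are 22 mm wide; open, the fingers measure 114 mm over their backs; the gripper's body (76 mm by 85 mm) begins 54 mm behind the grasp point. The pads swing forward as they close: fully open they stand 13 mm farther back than shut.
Start: joints at [-1.226, 0.477, 0.022, 1.555, -0.011, 1.109, -0.083], TCP at [0.295, 0.607, 0.231] pointing down, gripper open.
Joint ranges: [-2.96, 2.96], [-0.34, 2.1], [-1.41, 1.46], [0.24, 2.44], [-1.37, 4.51], [0.17, 1.92], [-2.96, 2.96]. Speed limits (rad/s): [2.39, 2.39, 3.14, 3.14, 3.14, 3.14, 3.14].

## Interface

Orientations are given as a unit quaternion [w, x, y, z].
In Python, from station import * gives the robot as it stands.
- The arm moves only by the shell command python3 -m creep 'ROWS' [FORCE]. ROWS is JSON, a list of rows, each a list of 7 numbers: the gripper command: -1 is shut, 1 is fully open, values between are in proportion, then the shift along the world's x, y, z in mm, then the turn, a rotation vector about the world's x, y, z in rad. A call has 1 to 5 rows; each row shifts and turns the commanded pose from where the row before left it; what a row does not reach is not made up. A row lasts 1/8 s, in which the tool goes at most 62.5 mm and 10.7 degrees, less where a joint would pass 70% of its speed; a pose out of reach is approached as far as the arm can. A call is refused whole if a number of a shift passes 62.5 or a number of a turn 0.188, either way. A call with a gripper value outside its range is refused whole. The fingers move at their own pace and stop on an object; FORCE is the grip in N (left out, the last holds). Time passes only in rows, so rows that do not move let the fingers close. It gives the time, the measured TCP pose, the force, the opening and the grip force at its end, in the units of the state.
- get_obs(): the state, without advancing time (a new reading comes with each control period).
- read_camera(name): name is "scene" or "top" or "wrist"; returns (picture, depth): 384x512x3 uint8, red, green, blue; 384x512 float32, m along the optical axis (not along the pixel's ray), 0 where there is no reading.
- camera_params(name): a dict with "intrinsics" (3x3 intrinsics, pixels), "cam_to_world" (4x4, takes a point from camera to world coordinates); the wrist camera has in their place "mount" (4x4, takes a point from camera to tool coordinates, whose origin is the TCP and whose axes are the flange's). Camera axes: x right, y up, looking along -z (the intrinsics and any distortion apply to the point x, -y, -z); pixel columns grow to the right and rows downward; lengths in m; the calibration is good to about 2 mm. A picture is of the moment at which its call begins: read the wrist's pose just before it. camera_params takes no time and is no camera call.
- hand_in(): hands the job in; it is judged then, once.
The state is a dict: "t": time; "q": joint angles; "joint_vel": joint speeds; "joint_torque": joint torques, N m; "eef_pos": TCP position; "tool_rot": TCP orientation; "contact_force": force on the tool from outside, world axes, zero at the start; "torque": the same for the moment, N m; "gripper_width": opening from 0.0 (shut) to 1.0 (fully open); "grasp_force": force on a finger pad.
Only numpy, scipy, OpenCV 4.12 (cv2) and the standard library are available. Lean on these libraries where they do the work, as an engineer would, in place of code of your own. Each camera call takes 0.05 s, during which the arm holds its last target. There are 200 camera calls.

## Task

The lid of the pH-meter case leans back wide open. Reach over it and tip it forward with your fingers so that it starts to fall; catch it from below on the outside of your fingers while it is still clearly open and keep it still there for a moment; then lower it gently on your fingers until it is fully shut, without letting it slam, and come away. Only touch the lid lightly, never pinch it, and leave the bottle, the cup and the brush alone.

Things in the scene. Friction and masses are not known exactly. Their poses are not given: they have to be found in the camera images.
- case: Grey plastic meter case fixed to the table, 120 mm deep (its x) x 220 mm wide (its y) x 90 mm high, open on top; black foam, yellow meter and glass electrodes inside, below the rim. Origin: centre of its underside, on the table (z = 0). Its -x face is the front, turned roughly to the robot; the lid's hinge runs along its y at the far (+x) top edge. Position and yaw vary.
- lid (a joint): Opening angle of the blue lid (rad): 0 = shut, level on the rim; grows as it swings up and back; 1.8 = leaning back on its stop, where it starts (within 0.1). It balances at about 1.52; tipped below about 1.47 it falls shut by itself, slowly at first, braked by a worn hinge damper (0.2 N m per rad/s): some 4 to 5 s in all, about 0.8 rad/s near the end.
- lid_hinge (a point): Point on the hinge axis, mid width, at the lid's underside: 90 mm above the table, 60 mm behind (+x of) the case's centre. The lid is a flat plate, 145 mm from hinge to front edge, 226 mm wide, 8 mm thick, about 0.25 kg (varies); 1 to 2 N at the edge moves it slowly, faster takes more.
- lid_edge (a point): Middle of the lid's front edge (white strip, 8 mm), on its underside, 145 mm from the hinge. About 230 mm above the table while open; when shut it juts 25 mm beyond the case's front wall, 90 mm above the table with free space below, so fingers can stay under it until it is shut.
- brine_bottle: Bystander: amber glass bottle standing left (+y) of the case, 54 mm diameter, 130 mm high, loose. Origin: centre of its underside.
- steel_cup: Bystander: open steel cup standing right (-y) of the case, 72 mm across, 80 mm high, loose. Origin: centre of its underside.
- brush: Bystander: brush, 200 mm long, lying on the table right (-y) of the case, beyond the cup. Origin: middle of its underside; its x axis runs along the handle.

How it is judged:
By the outcome, as a careful person would: the job done as asked, in the order asked, and still so for the second after the job is handed in, with the robot touching nothing.
It also fails if it takes over 51 s, if anything falls off the work surface, if the arm or the gripper's body presses on something with over 40 N, if the wrist force passes 120 N, or if a joint passes its speed limit or range.

## Working session

There is one attempt and no reset: what is moved stays moved. The work goes in short steps, Python scripts to look and compute and a shell command to move; the robot and the scene stay as the last step left them, time stands still between calls to the robot, and variables do not carry over. Pictures are saved under pics/ and viewed, at most 10 in all, crops included, and the job is handed in when it is done.

```bash
mkdir -p pics; ls; python3 - <<'E'
from station import *
import cv2,numpy as np
o=get_obs();print({k:np.round(v,3) for k,v in o.items()})
ims=[]
for n in("scene","top"):
    p,d=read_camera(n);np.savez(f"{n}.npz",p=p,d=d,**camera_params(n))
    cv2.imwrite(f"pics/{n}.png",p[:,:,::-1])
    print(n,np.round(camera_params(n)["cam_to_world"],3).tolist(),camera_params(n)["intrinsics"], camera_params(n).keys())
E
```

```text
pics
{'t': np.float64(0.0), 'q': array([-1.226,  0.478,  0.022,  1.556, -0.011,  1.109, -0.083]), 'joint_vel': array([-0.001, -0.002,  0.   , -0.002,  0.001, -0.   , -0.   ]), 'joint_torque': array([-1.0000e-03, -5.9644e+01,  1.6070e+00, -2.8121e+01,  1.2000e-02,
        9.0000e-03,  0.0000e+00]), 'eef_pos': array([0.295, 0.606, 0.23 ]), 'tool_rot': array([-0.   ,  0.224,  0.974, -0.001]), 'contact_force': array([ 0.193,  0.351, -0.331]), 'torque': array([-0.027,  0.02 , -0.021]), 'grasp_force': np.float64(0.0), 'gripper_width': np.float64(1.0)}
scene [[0.256, -0.532, 0.807, 1.349], [0.967, 0.158, -0.202, -0.196], [-0.02, 0.832, 0.555, 0.579], [0.0, 0.0, 0.0, 1.0]] [[448.09199311   0.         245.06249573]
 [  0.         448.09199311 192.2098529 ]
 [  0.           0.           1.        ]] dict_keys(['intrinsics', 'cam_to_world'])
top [[0.027, 0.983, -0.18, 0.43], [-1.0, 0.028, 0.0, 0.008], [0.005, 0.18, 0.984, 0.94], [0.0, 0.0, 0.0, 1.0]] [[418.8435067    0.         253.92022913]
 [  0.         418.8435067  190.12957311]
 [  0.           0.           1.        ]] dict_keys(['intrinsics', 'cam_to_world'])
```

View pics/scene.png

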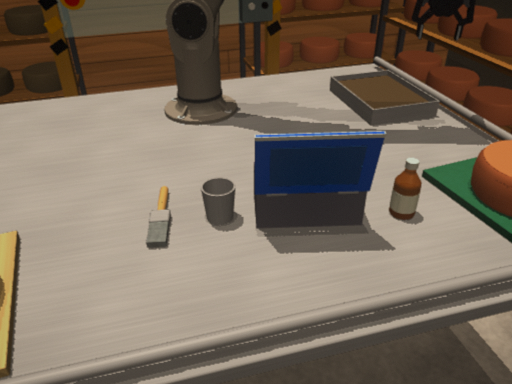

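View pics/top.png

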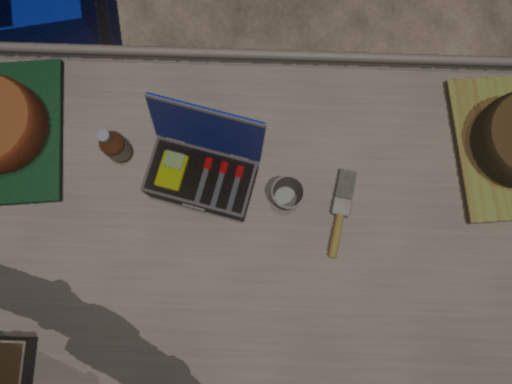

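The scene view shows the lid's back (blue, 255–380 x 133–195), with the cup at (219,200) and the bottle at (405,190). The top view shows the lid edge from (155,97) to (264,132), the case rim at about (145–257, 143–217), the cup at (286,193) and the bottle at (112,143).

```bash
cat > h.py <<'E'
import numpy as np,cv2
def pts(p,d,K,T,mask):
    v,u=np.nonzero(mask&(d>0));z=d[v,u]
    return (T@np.c_[(u-K[0,2])/K[0,0]*z,-(v-K[1,2])/K[1,1]*z,-z,np.ones(len(z))].T).T[:,:3]
def ray(u,v,K,T,h):
    r=T[:3,:3]@np.array([(u-K[0,2])/K[0,0],-(v-K[1,2])/K[1,1],-1]);o=T[:3,3]
    return o+r*(h-o[2])/r[2]
E
python3 - <<'E'
from h import *
for n,box in(("top",(90,80,270,225)),("scene",(240,125,390,235))):
    f=np.load(n+".npz");p,d,K,T=f["p"],f["d"],f["intrinsics"],f["cam_to_world"]
    hsv=cv2.cvtColor(p,cv2.COLOR_RGB2HSV)
    m=np.zeros(d.shape,bool);m[box[1]:box[3],box[0]:box[2]]=1
    b=m&(hsv[...,0]>105)&(hsv[...,0]<130)&(hsv[...,1]>120)
    P=pts(p,d,K,T,b);P=P[P[:,2]>.09]
    c=np.median(P,0);w,s,vt=np.linalg.svd(P-c,full_matrices=False);nn=vt[2]
    print(n,len(P),"c",c.round(3),"normal",nn.round(3),"rms",s[2]/len(P)**.5,"z",np.percentile(P[:,2],[1,99]).round(3))
    # hinge dir: horizontal in plane
    h=np.cross(nn,[0,0,1]);h/=np.linalg.norm(h);print(" yaw",np.arctan2(h[1],h[0]), "ext",np.percentile((P)@h,[1,50,99]).round(3),h.round(3))
    top=P[P[:,2]>np.percentile(P[:,2],95)];print(" top",top.mean(0).round(3))
    cs,_=cv2.findContours(b.astype(np.uint8),0,2);c2=max(cs,key=cv2.contourArea);print(cv2.approxPolyDP(c2,4,True)[:,0].tolist())
    # all points 0.08..0.1 : rim
    A=pts(p,d,K,T,m&~b);R=A[(A[:,2]>.083)&(A[:,2]<.096)]
    print(" rim",len(R),cv2.minAreaRect(R[:,:2].astype(np.float32)))
f=np.load("top.npz");p,d,K,T=f["p"],f["d"],f["intrinsics"],f["cam_to_world"]
for nm,(x0,y0,x1,y1),lo in(("cup",(262,170,310,220),.03),("bottle",(90,120,136,170),.02)):
    m=np.zeros(d.shape,bool);m[y0:y1,x0:x1]=1
    P=pts(p,d,K,T,m);P=P[P[:,2]>lo];print(nm,P.min(0).round(3),P.max(0).round(3))
E
```

```text
top 3482 c [0.686 0.098 0.167] normal [-0.945  0.227  0.237] rms 0.0011615322998118336 z [0.101 0.232]
 yaw 1.3349341255826834 ext [0.154 0.256 0.365] [ 0.234  0.972 -0.   ]
 top [0.703 0.094 0.23 ]
[[152, 111], [159, 134], [258, 159], [263, 131], [166, 104], [162, 111]]
 rim 1377 ((0.6258467435836792, 0.18030700087547302), (0.3378349840641022, 0.12274746596813202), 76.54505920410156)
scene 6495 c [0.696 0.101 0.167] normal [ 0.949 -0.227 -0.22 ] rms 0.0018625510161095534 z [0.094 0.232]
 yaw -1.805471679759056 ext [-0.37  -0.26  -0.152] [-0.233 -0.973  0.   ]
 top [0.706 0.1   0.228]
[[383, 138], [256, 142], [255, 193], [366, 190]]
 rim 271 ((0.6565426588058472, 0.08885298669338226), (0.2547670602798462, 0.1114218682050705), 48.28955078125)
cup [ 0.55  -0.097  0.03 ] [ 0.621 -0.027  0.085]
bottle [0.653 0.289 0.02 ] [0.706 0.341 0.134]
```

```bash
python3 - <<'E'
import cv2
p=cv2.imread("pics/top.png")[85:230,90:310]
cv2.imwrite("pics/crop.png",cv2.resize(p,None,fx=3.6,fy=3.6,interpolation=cv2.INTER_CUBIC))
E
```

```text
(no output)
```

View pics/crop.png

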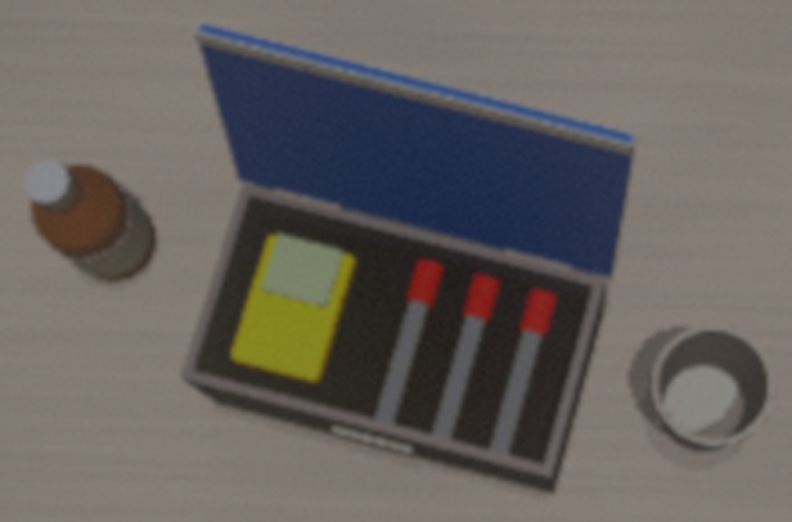

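Estimates from the lid plane and blue mask:

| Quantity | Value |
|---|---|
| Case yaw | -0.236 |
| Hinge | (0.669, 0.106, 0.09) |
| Lid angle | 1.81 |
| Lid edge | (0.703, 0.098, 0.231), which matches the depth points |

Plan: keep the fingers shut, tilt them about 25° forward, and go high over the lid.

```bash
python3 -m creep '[[-1,20,-30,30,0,0,0.108],[-1,30,-35,30,0,0,0.108],[-1,33,-38,20,-0.026,-0.107,0],[-1,33,-38,10,-0.026,-0.107,0],[-1,33,-38,0,-0.026,-0.107,0]]' 20
python3 -m creep '[[-1,33,-38,0,-0.026,-0.107,0],[-1,33,-38,0,0,0,0],[-1,33,-38,0,0,0,0],[-1,33,-38,0,0,0,0],[-1,33,-38,0,0,0,0]]'
python3 -m creep '[[-1,33,-38,0,0,0,0],[-1,33,-38,0,0,0,0],[-1,33,-38,0,0,0,0],[-1,33,-38,0,0,0,0],[-1,0,0,0,0,0,0]]'
cat >> h.py <<'E'
H=np.array([.669,.106,0]);X=np.array([.972,-.234,0]);Y=np.array([.234,.972,0])
def st():
    from station import get_obs
    from scipy.spatial.transform import Rotation as R
    o=get_obs();p=o["eef_pos"]-H
    r=R.from_quat(np.roll(o["tool_rot"],-1)).as_matrix()
    print("t",o["t"].round(2),"eef",o["eef_pos"].round(4),"x'y'z",np.round([p@X,p@Y,p[2]],4),"toolz x'y'z",np.round([r[:,2]@X,r[:,2]@Y,r[2,2]],3),"tooly",np.round([r[:,1]@X,r[:,1]@Y,r[2,1]],3),"F",o["contact_force"].round(1),"q",o["q"].round(2),"w",o["gripper_width"].round(2))
E
python3 -c "from h import *;st()"
```

```text
t: 0.72
eef_pos: [0.4456, 0.427, 0.3224]
tool_rot: [0.165, 0.117, 0.979, -0.019]
contact_force: [0.0, -1.2, -0.1]
gripper_width: -0.003
grasp_force: 0.0
t: 1.35
eef_pos: [0.6099, 0.2366, 0.321]
tool_rot: [0.217, 0.115, 0.969, -0.026]
contact_force: [-0.7, 0.8, -0.2]
gripper_width: -0.002
grasp_force: 0.0
t: 1.98
eef_pos: [0.7427, 0.0795, 0.3208]
tool_rot: [0.217, 0.119, 0.969, -0.028]
contact_force: [-0.3, 0.7, -0.4]
gripper_width: 0.001
grasp_force: 0.0Traceback (most recent call last):
  File "<string>", line 1, in <module>
    from h import *;st()
                    ~~^^
  File "h.py", line 14, in st
    print("t",o["t"].round(2),"eef",o["eef_pos"].round(4),"x'y'z",np.round([p@X,p@Y,p[2]],4),"toolz x'y'z",np.round([r[:,2]@X,r[:,2]@Y,r[2,2]],3),"tooly",np.round([r[:,1]@X,r[:,1]@Y,r[2,1]],3),"F",o["contact_force"].round(1),"q",o["q"].round(2),"w",o["gripper_width"].round(2))
              ^^^^^^^^^^^^
AttributeError: 'float' object has no attribute 'round'
```

```bash
sed -i 's/o\["t"\].round(2)/round(float(o["t"]),2)/; s/o\["gripper_width"\].round(2)/round(float(o["gripper_width"]),2)/' h.py
python3 -m creep '[[-1,2,4,-40,0,0,0],[-1,2,4,-30,0,0,0],[-1,0,0,-25,0,0,0],[-1,0,0,-10,0,0,0],[-1,0,0,0,0,0,0]]'
python3 - <<'E'
from h import *
st()
from station import *
p,d=read_camera("scene");cv2.imwrite("pics/s2.png",cv2.resize(p[80:260,200:440,::-1],None,fx=3,fy=3))
E
```

```text
t: 2.6
eef_pos: [0.7449, 0.0945, 0.2158]
tool_rot: [0.216, 0.115, 0.969, -0.026]
contact_force: [-0.4, 0.2, 0.4]
gripper_width: -0.001
grasp_force: 0.0
t 2.6 eef [0.7449 0.0945 0.2158] x'y'z [0.0764 0.0065 0.2158] toolz x'y'z [ 0.425 -0.001 -0.905] tooly [ 0.     1.    -0.001] F [-0.4  0.2  0.4] q [-0.52  0.45  0.28  1.75  0.17  0.59  0.93] w -0.0
```

View pics/s2.png

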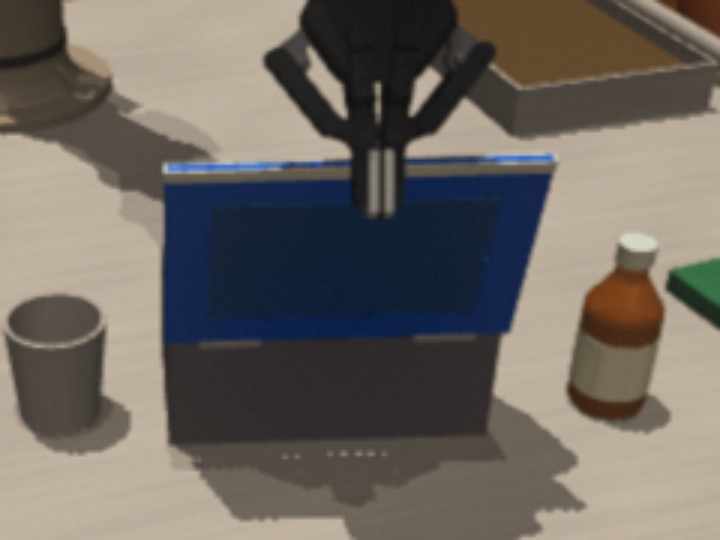

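The fingers are behind the middle of the lid, at about (375,180) in the crop, with the tips below the edge. Next I pull gently towards the balance point.

```bash
python3 -m creep '[[-1,-10,2,0,0,0,0],[-1,-10,2,0,0,0,0],[-1,-10,2,0,0,0,0],[-1,-8,2,0,0,0,0],[-1,0,0,0,0,0,0]]'
cat >> h.py <<'E'
def lid(save=None):
    from station import read_camera,camera_params
    for n,box in(("top",(120,70,290,260)),("scene",(230,110,400,235))):
        p,d=read_camera(n);c=camera_params(n)
        hsv=cv2.cvtColor(p,cv2.COLOR_RGB2HSV)
        m=np.zeros(d.shape,bool);m[box[1]:box[3],box[0]:box[2]]=1
        b=m&(hsv[...,0]>105)&(hsv[...,0]<130)&(hsv[...,1]>120)
        P=pts(p,d,c["intrinsics"],c["cam_to_world"],b);P=P[P[:,2]>.085]-H
        a=np.arctan2(P[:,2]-.09,-(P@X));r=np.hypot(P[:,2]-.09,P@X)
        k=r>.08;print(n,"angle",np.percentile(a[k],[10,50,90]).round(3),k.sum())
        if save==n: cv2.imwrite(f"pics/{n}_{round(float(np.random.rand()*1e4))}.png",p[...,::-1])
E
python3 -c "
from h import *
st();lid()"
```

```text
t: 3.28
eef_pos: [0.7059, 0.1025, 0.2157]
tool_rot: [0.216, 0.115, 0.969, -0.026]
contact_force: [1.1, 1.3, -0.7]
gripper_width: -0.0
grasp_force: 0.0
t 3.27 eef [0.7059 0.1025 0.2157] x'y'z [0.0367 0.0053 0.2157] toolz x'y'z [ 0.425 -0.001 -0.905] tooly [-0.     1.    -0.001] F [ 1.1  1.3 -0.7] q [-0.58  0.39  0.31  1.84  0.21  0.56  0.87] w -0.0
top angle [1.615 1.644 1.656] 62
scene angle [1.672 1.705 1.738] 3409
```

```bash
python3 -m creep '[[-1,-9.7,2.3,0,0,0,0],[-1,-9.7,2.3,0,0,0,0],[-1,-9.7,2.3,0,0,0,0],[-1,-9.7,2.3,0,0,0,0],[-1,0,0,46,0,0,0]]'
python3 -m creep '[[-1,-47.6,11.5,4,0,0,0],[-1,-47.6,11.5,0,0,0,0],[-1,0,0,-35,0,0,0],[-1,9.7,-2.3,-35,0,0,0],[-1,9.7,-2.3,-6,0,0,0]]'
python3 -c "
from h import *
st();lid('scene')"; ls pics
```

```text
t: 4.0
eef_pos: [0.6647, 0.1114, 0.2584]
tool_rot: [0.213, 0.114, 0.97, -0.028]
contact_force: [0.8, 0.6, 0.6]
gripper_width: 0.001
grasp_force: 0.0
t: 4.62
eef_pos: [0.5909, 0.1292, 0.1881]
tool_rot: [0.215, 0.115, 0.969, -0.027]
contact_force: [0.3, 0.7, -0.2]
gripper_width: -0.003
grasp_force: 0.0
t 4.62 eef [0.5909 0.1292 0.1881] x'y'z [-0.0813  0.0043  0.1881] toolz x'y'z [ 0.423 -0.003 -0.906] tooly [-0.     1.    -0.004] F [ 0.3  0.7 -0.2] q [-0.77  0.27  0.35  2.09  0.4   0.49  0.57] w -0.0
top angle [1.225 1.234 1.28 ] 269
scene angle [1.24  1.273 1.31 ] 3644
crop.png
s2.png
scene.png
scene_8477.png
top.png
```

The lid is falling, now at about 1.22, and the fingers are in place under it. I wait for the contact.

```bash
python3 -m creep '[[-1,0,0,0,0,0,0],[-1,0,0,0,0,0,0],[-1,0,0,0,0,0,0]]'
python3 -c "
from h import *
st();lid()"
python3 -m creep '[[-1,0,0,0,0,0,0],[-1,0,0,0,0,0,0],[-1,0,0,0,0,0,0]]'
python3 -c "
from h import *
st();lid('scene')"; ls pics
```

```text
t: 5.1
eef_pos: [0.5929, 0.1298, 0.191]
tool_rot: [0.217, 0.115, 0.969, -0.026]
contact_force: [-0.3, -0.2, 0.0]
gripper_width: -0.0
grasp_force: 0.0
t 5.1 eef [0.5929 0.1298 0.191 ] x'y'z [-0.0796  0.0053  0.191 ] toolz x'y'z [ 0.427 -0.    -0.904] tooly [0.001 1.    0.   ] F [-0.3 -0.2  0. ] q [-0.77  0.26  0.35  2.09  0.4   0.49  0.57] w -0.0
top angle [1.078 1.113 1.134] 677
scene angle [1.081 1.114 1.151] 3492
t: 5.58
eef_pos: [0.5926, 0.1297, 0.1902]
tool_rot: [0.217, 0.115, 0.969, -0.026]
contact_force: [-0.7, 0.8, 0.3]
gripper_width: -0.002
grasp_force: 0.4
t 5.58 eef [0.5926 0.1297 0.1902] x'y'z [-0.0798  0.0051  0.1902] toolz x'y'z [ 0.426 -0.001 -0.905] tooly [ 0.001  1.    -0.001] F [-0.7  0.8  0.3] q [-0.77  0.26  0.35  2.09  0.4   0.49  0.57] w -0.0
top angle [1.03  1.066 1.088] 836
scene angle [1.055 1.09  1.128] 3452
crop.png
s2.png
scene.png
scene_8477.png
scene_8850.png
top.png
```

```bash
python3 -m creep '[[-1,0,0,0,0,0,0],[-1,0,0,0,0,0,0],[-1,0,0,0,0,0,0],[-1,0,0,0,0,0,0],[-1,0,0,0,0,0,0]]'
python3 -m creep '[[-1,0,0,0,0,0,0],[-1,0,0,0,0,0,0],[-1,0,0,0,0,0,0],[-1,0,0,0,0,0,0],[-1,0,0,0,0,0,0]]'
cat > plan.py <<'E'
from h import *
def tcp(th,al,s=.0197,w=.0168):
    return np.array([-.145*np.cos(th)+s*np.sin(al)-w*np.cos(al),.09+.145*np.sin(th)-s*np.cos(al)-w*np.sin(al)])
E
python3 -c "
from plan import *
st();lid()
ths=np.linspace(1.05,0,31);al=np.radians(25.2)+np.radians(15)*(1.05-ths)/1.05
P=np.array([tcp(a,b) for a,b in zip(ths,al)])
D=np.diff(P,axis=0)*1000
print(P[[0,10,20,30]].round(4),'tilt/row',np.radians(15)/30)
for i in range(0,30,5): print(i,ths[i+5].round(2),[(np.round(X[0]*a,1),np.round(X[1]*a,1),np.round(b,1)) for a,b in D[i:i+5]])
" | sed 's/np.float64//g'
```

```text
t: 6.3
eef_pos: [0.5927, 0.1296, 0.1903]
tool_rot: [0.217, 0.115, 0.969, -0.026]
contact_force: [-1.9, 0.6, 0.7]
gripper_width: -0.002
grasp_force: 0.4
t: 6.92
eef_pos: [0.5927, 0.1296, 0.1903]
tool_rot: [0.217, 0.115, 0.969, -0.026]
contact_force: [-0.5, -0.1, -0.3]
gripper_width: -0.004
grasp_force: 0.4
t 6.92 eef [0.5927 0.1296 0.1903] x'y'z [-0.0797  0.0051  0.1903] toolz x'y'z [ 0.426 -0.001 -0.905] tooly [ 0.001  1.    -0.001] F [-0.5 -0.1 -0.3] q [-0.77  0.26  0.35  2.09  0.4   0.49  0.57] w -0.0
top angle [1.033 1.067 1.089] 832
scene angle [1.056 1.089 1.128] 3459
[[-0.079   0.1908]
 [-0.1155  0.1579]
 [-0.1386  0.1139]
 [-0.1451  0.0641]] tilt/row 0.008726646259971648
0 0.88 [((-4.0), (1.0), (-2.7)), ((-3.9), (0.9), (-2.8)), ((-3.8), (0.9), (-3.0)), ((-3.7), (0.9), (-3.1)), ((-3.6), (0.9), (-3.2))]
5 0.7 [((-3.5), (0.8), (-3.4)), ((-3.4), (0.8), (-3.5)), ((-3.3), (0.8), (-3.6)), ((-3.2), (0.8), (-3.7)), ((-3.0), (0.7), (-3.9))]
10 0.52 [((-2.9), (0.7), (-4.0)), ((-2.8), (0.7), (-4.1)), ((-2.6), (0.6), (-4.2)), ((-2.5), (0.6), (-4.3)), ((-2.3), (0.6), (-4.4))]
15 0.35 [((-2.2), (0.5), (-4.5)), ((-2.0), (0.5), (-4.5)), ((-1.9), (0.5), (-4.6)), ((-1.7), (0.4), (-4.7)), ((-1.6), (0.4), (-4.8))]
20 0.17 [((-1.4), (0.3), (-4.8)), ((-1.2), (0.3), (-4.9)), ((-1.1), (0.3), (-4.9)), ((-0.9), (0.2), (-5.0)), ((-0.7), (0.2), (-5.0))]
25 0.0 [((-0.6), (0.1), (-5.0)), ((-0.4), (0.1), (-5.0)), ((-0.2), (0.1), (-5.1)), ((-0.0), (0.0), (-5.1)), ((0.1), (-0.0), (-5.1))]
```

View pics/scene_8850.png

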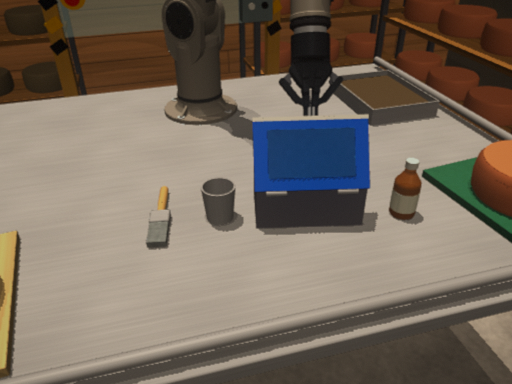

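The lid (blue, 253–367 x 120–190) now leans forward and rests still on the fingers, which stand behind its edge at about (312,110). It has held at about 1.05 for 1.3 s, so I start lowering it with a slight tilt.

```bash
python3 -m creep '[[-1,-4,1,-2.7,-0.002,-0.0085,0],[-1,-3.9,0.9,-2.8,-0.002,-0.0085,0],[-1,-3.8,0.9,-3,-0.002,-0.0085,0],[-1,-3.7,0.9,-3.1,-0.002,-0.0085,0],[-1,-3.6,0.9,-3.2,-0.002,-0.0085,0]]'
python3 -m creep '[[-1,-3.5,0.8,-3.4,-0.002,-0.0085,0],[-1,-3.4,0.8,-3.5,-0.002,-0.0085,0],[-1,-3.3,0.8,-3.6,-0.002,-0.0085,0],[-1,-3.2,0.8,-3.7,-0.002,-0.0085,0],[-1,-3,0.7,-3.9,-0.002,-0.0085,0]]'
python3 -c "
from h import *
st();lid()"
```

```text
t: 7.65
eef_pos: [0.5732, 0.1343, 0.1751]
tool_rot: [0.238, 0.115, 0.964, -0.029]
contact_force: [0.3, 0.6, -0.7]
gripper_width: -0.0
grasp_force: 0.2
t: 8.28
eef_pos: [0.5567, 0.1383, 0.1571]
tool_rot: [0.259, 0.114, 0.959, -0.031]
contact_force: [-0.4, 0.4, 0.4]
gripper_width: 0.0
grasp_force: 0.2
t 8.28 eef [0.5567 0.1383 0.1571] x'y'z [-0.1167  0.0051  0.1571] toolz x'y'z [ 0.504 -0.    -0.864] tooly [ 0.  1. -0.] F [-0.4  0.4  0.4] q [-1.02  0.28  0.53  2.25  0.71  0.34  0.16] w 0.0
top angle [0.703 0.735 0.767] 2424
scene angle [0.692 0.728 0.766] 2779
```

```bash
python3 -c "
from plan import *
ths=np.linspace(.7,0,21);al=np.arcsin(.504)
P=np.array([tcp(a,al) for a in ths]);D=np.diff(P,axis=0)*1000
print(P[[0,-1]].round(4))
for i in range(0,20,5): print(ths[i+5].round(2),[(np.round(X[0]*a,1),np.round(X[1]*a,1),np.round(b,1)) for a,b in D[i:i+5]])
" | sed 's/np.float64//g'
python3 -m creep '[[-1,-3.1,0.7,-3.9,0,0,0],[-1,-3,0.7,-4,0,0,0],[-1,-2.8,0.7,-4.1,0,0,0],[-1,-2.7,0.6,-4.2,0,0,0],[-1,-2.5,0.6,-4.3,0,0,0]]'
python3 -c "
from h import *
st();lid()"
```

```text
[[-0.1155  0.1579]
 [-0.1496  0.0645]]
0.52 [((-3.1), (0.7), (-3.9)), ((-3.0), (0.7), (-4.0)), ((-2.8), (0.7), (-4.2)), ((-2.7), (0.6), (-4.3)), ((-2.5), (0.6), (-4.3))]
0.35 [((-2.4), (0.6), (-4.4)), ((-2.2), (0.5), (-4.5)), ((-2.1), (0.5), (-4.6)), ((-1.9), (0.5), (-4.7)), ((-1.8), (0.4), (-4.7))]
0.18 [((-1.6), (0.4), (-4.8)), ((-1.4), (0.3), (-4.9)), ((-1.3), (0.3), (-4.9)), ((-1.1), (0.3), (-4.9)), ((-0.9), (0.2), (-5.0))]
0.0 [((-0.8), (0.2), (-5.0)), ((-0.6), (0.1), (-5.0)), ((-0.4), (0.1), (-5.1)), ((-0.3), (0.1), (-5.1)), ((-0.1), (0.0), (-5.1))]
t: 9.0
eef_pos: [0.5431, 0.1414, 0.1366]
tool_rot: [0.259, 0.114, 0.959, -0.031]
contact_force: [0.4, 0.3, -0.8]
gripper_width: -0.002
grasp_force: 0.3
t 9.0 eef [0.5431 0.1414 0.1366] x'y'z [-0.1307  0.0049  0.1366] toolz x'y'z [ 0.503 -0.001 -0.864] tooly [ 0.001  1.    -0.   ] F [ 0.4  0.3 -0.8] q [-1.08  0.32  0.58  2.29  0.77  0.28  0.06] w -0.0
top angle [0.527 0.559 0.593] 2751
scene angle [0.52  0.554 0.592] 2408
```

```bash
python3 -m creep '[[-1,-2.4,0.6,-4.4,0,0,0],[-1,-2.2,0.5,-4.5,0,0,0],[-1,-2.1,0.5,-4.6,0,0,0],[-1,-1.9,0.5,-4.7,0,0,0],[-1,-1.8,0.4,-4.7,0,0,0]]'
python3 -c "
from h import *
st();lid()"
python3 -m creep '[[-1,-1.6,0.4,-4.8,0,0,0],[-1,-1.4,0.3,-4.9,0,0,0],[-1,-1.3,0.3,-4.9,0,0,0],[-1,-1.1,0.3,-4.9,0,0,0],[-1,-0.9,0.2,-5,0,0,0]]'
python3 -c "
from h import *
st();lid('scene')"; ls pics
```

```text
t: 9.72
eef_pos: [0.5327, 0.144, 0.1137]
tool_rot: [0.259, 0.114, 0.959, -0.031]
contact_force: [-0.7, -0.0, -0.9]
gripper_width: -0.001
grasp_force: 0.3
t 9.72 eef [0.5327 0.144  0.1137] x'y'z [-0.1414  0.005   0.1137] toolz x'y'z [ 0.503 -0.    -0.864] tooly [ 0.001  1.    -0.   ] F [-0.7 -0.  -0.9] q [-1.13  0.38  0.63  2.32  0.85  0.21 -0.05] w -0.0
top angle [0.344 0.377 0.412] 2958
scene angle [0.337 0.373 0.407] 1962
t: 10.45
eef_pos: [0.5266, 0.1455, 0.0893]
tool_rot: [0.259, 0.114, 0.959, -0.031]
contact_force: [-0.6, -0.1, -1.1]
gripper_width: 0.002
grasp_force: 0.4
t 10.45 eef [0.5266 0.1455 0.0893] x'y'z [-0.1477  0.0051  0.0893] toolz x'y'z [ 0.504 -0.    -0.864] tooly [0.001 1.    0.   ] F [-0.6 -0.1 -1.1] q [-1.1   0.42  0.58  2.34  1.13  0.18 -0.36] w 0.0
top angle [0.156 0.19  0.227] 3019
scene angle [0.15  0.186 0.22 ] 1493
crop.png
s2.png
scene.png
scene_775.png
scene_8477.png
scene_8850.png
top.png
```

```bash
python3 -c "
from plan import *
a0=np.arcsin(.504)
for w in(.0145,.0125,.011): print(w,tcp(.13,a0,w=w),tcp(.115,a0,w=w))
for w in (.0145,):
  ths=np.linspace(.12,-.06,11);al=np.linspace(a0,a0-.12,11)
  P=np.array([tcp(a,b,w=w) for a,b in zip(ths,al)]);D=np.diff(P,axis=0)*1000
  print(P[[0,5,-1]].round(4));print([(np.round(X[0]*a,1),np.round(X[1]*a,1),np.round(b,1)) for a,b in D])
" | sed 's/np.float64//g'
```

```text
0.0145 [-0.14637138  0.08447399] [-0.14663715  0.08231531]
0.0125 [-0.14464397  0.08548199] [-0.14490974  0.08332331]
0.011 [-0.14334841  0.08623799] [-0.14361418  0.08407931]
[[-0.1466  0.083 ]
 [-0.149   0.0702]
 [-0.1502  0.0575]]
[((-0.6), (0.1), (-2.6)), ((-0.5), (0.1), (-2.6)), ((-0.5), (0.1), (-2.6)), ((-0.4), (0.1), (-2.6)), ((-0.4), (0.1), (-2.6)), ((-0.3), (0.1), (-2.6)), ((-0.3), (0.1), (-2.6)), ((-0.2), (0.1), (-2.6)), ((-0.2), (0.0), (-2.5)), ((-0.1), (0.0), (-2.5))]
```

View pics/scene_775.png

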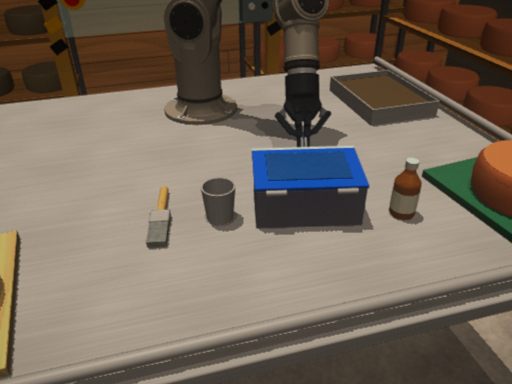

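The lid's blue top (252–363, 150–187) is nearly level and the fingers are still under its front edge. I lower it slowly from here, easing the tilt because joint 6 is near its limit.

```bash
python3 -m creep '[[-1,-0.6,0.1,-2.6,0.003,0.012,0],[-1,-0.5,0.1,-2.6,0.003,0.012,0],[-1,-0.5,0.1,-2.6,0.003,0.012,0],[-1,-0.4,0.1,-2.6,0.003,0.012,0],[-1,-0.4,0.1,-2.6,0.003,0.012,0]]'
python3 -c "
from h import *
st();lid()"
python3 -m creep '[[-1,-0.3,0.1,-2.6,0.003,0.012,0],[-1,-0.3,0.1,-2.6,0.003,0.012,0],[-1,-0.2,0.1,-2.6,0.003,0.012,0],[-1,-0.2,0,-2.5,0.003,0.012,0],[-1,-0.1,0,-2.5,0.003,0.012,0]]'
python3 -c "
from h import *
st();lid()"
```

```text
t: 11.18
eef_pos: [0.5243, 0.1459, 0.0766]
tool_rot: [0.229, 0.115, 0.966, -0.027]
contact_force: [-1.2, -0.3, 0.1]
gripper_width: 0.002
grasp_force: 0.0
t 11.18 eef [0.5243 0.1459 0.0766] x'y'z [-0.15    0.005   0.0766] toolz x'y'z [ 0.449  0.    -0.894] tooly [0.001 1.    0.001] F [-1.2 -0.3  0.1] q [-0.93  0.41  0.4   2.31  0.96  0.21 -0.16] w 0.0
top angle [0.068 0.102 0.14 ] 2992
scene angle [0.07  0.108 0.14 ] 1299
t: 11.9
eef_pos: [0.523, 0.1461, 0.0635]
tool_rot: [0.199, 0.116, 0.973, -0.023]
contact_force: [-0.6, -0.3, 0.2]
gripper_width: 0.003
grasp_force: 0.0
t 11.9 eef [0.523  0.1461 0.0635] x'y'z [-0.1513  0.0048  0.0635] toolz x'y'z [ 0.392  0.    -0.92 ] tooly [0.001 1.    0.001] F [-0.6 -0.3  0.2] q [-0.77  0.42  0.25  2.27  0.82  0.25  0.  ] w 0.0
top angle [0.069 0.103 0.139] 2981
scene angle [0.072 0.107 0.138] 1299
```

The angle stayed constant over the last 13 mm, so the lid appears shut. I back away slowly, then rise and check with a plane fit.

```bash
python3 -m creep '[[-1,-4.9,1.2,-1,0,0,0],[-1,-9.7,2.3,0,0.003,0.012,0],[-1,-14.6,3.5,0,0.005,0.02,0],[-1,-14.6,3.5,10,0.01,0.04,0],[-1,-5,1,30,0.01,0.04,0]]'
python3 -m creep '[[-1,0,0,45,0.01,0.04,0],[-1,0,0,50,0.01,0.04,0],[-1,0,0,50,0.01,0.04,0],[-1,0,0,0,0,0,0],[-1,0,0,0,0,0,0]]'
python3 - <<'E'
from h import *
from station import *
st()
for n,box in(("top",(120,70,290,260)),("scene",(230,110,400,235))):
    p,d=read_camera(n);c=camera_params(n);hsv=cv2.cvtColor(p,cv2.COLOR_RGB2HSV)
    m=np.zeros(d.shape,bool);m[box[1]:box[3],box[0]:box[2]]=1
    b=m&(hsv[...,0]>105)&(hsv[...,0]<130)&(hsv[...,1]>120)
    P=pts(p,d,c["intrinsics"],c["cam_to_world"],b);P=P[P[:,2]>.085];q=P-H
    A=np.c_[q@X,q@Y,np.ones(len(q))];print(n,np.linalg.lstsq(A,P[:,2],rcond=None)[0].round(4),np.percentile(q@X,[1,99]).round(3))
    cv2.imwrite(f"pics/end_{n}.png",p[...,::-1])
E
```

```text
t: 12.62
eef_pos: [0.4711, 0.158, 0.102]
tool_rot: [0.14, 0.116, 0.983, -0.017]
contact_force: [0.2, 0.5, -0.4]
gripper_width: 0.001
grasp_force: 0.0
t: 13.25
eef_pos: [0.4731, 0.1576, 0.2472]
tool_rot: [0.082, 0.118, 0.99, -0.009]
contact_force: [-0.2, 0.0, -1.2]
gripper_width: -0.005
grasp_force: 0.0
t 13.25 eef [0.4731 0.1576 0.2472] x'y'z [-0.2025  0.0043  0.2472] toolz x'y'z [ 0.163  0.002 -0.987] tooly [0.001 1.    0.002] F [-0.2  0.  -1.2] q [-0.39  0.1  -0.14  2.04  0.16  0.89  0.71] w -0.01
top [-0.0041  0.0023  0.1004] [-0.133 -0.002]
scene [-0.0131  0.0003  0.0998] [-0.135  0.001]
```

View pics/end_scene.png

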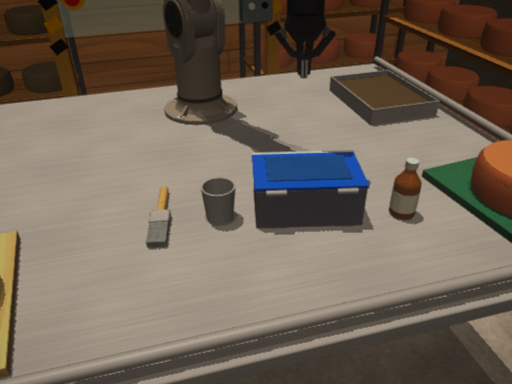

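The lid is level and shut (slope 0.01 rad or less, top at about 0.100 m). The arm is clear at (305,60), and the cup, bottle and brush are where they were.

```bash
python3 -c "
from station import *
print(hand_in())"
```

```text
the job is handed in; nothing more can be done
None
```

I tipped the lid forward, caught it on the fingers at about 1.05 rad, held it still for over a second and lowered it fully shut; the arm then moved clear, the bottle, cup and brush stayed where they were, and I handed the job in at about 13 s (no verdict was returned).

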